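# Fit a star-wheel set to a bench vial indexer

## Task

Change the vial indexer over to the star-wheel set lying on the bench: slide the wheel with the wide pockets, then the spacer ring, then the wheel with the narrow pockets onto the splined spindle, boss upwards, turning each until its one wide keyway finds the spindle's one wide master spline and it goes fully home on what is below it. Then bring the guide rail in for these vials by swinging its lever until the pointer stands opposite the small format tab on the rim of the scale. Leave the other things on the bench where they stand.

Things in the scene. Friction and masses are not known exactly. Their poses are not given: they have to be found in the camera images.
- wide_wheel: Star wheel with six wide, deep pockets (26 mm) in its rim; dark grey plastic, 104 mm in diameter, flange 7 mm thick; boss 44 mm in diameter to grasp, top 22 mm above the underside. Splined bore right through (see spacer). Origin: centre of the underside; z up, x to the master slot, which a white line on flange and boss marks. 0.08 to 0.15 kg. Starts flat on the bench, boss up, far left or right.
- narrow_wheel: Star wheel like wide_wheel, but 95 mm in diameter, with six narrow, shallow pockets (18 mm wide, 6 mm deep), flange 6 mm thick, boss (44 mm in diameter) ending 18 mm above the underside; same bore. Origin: centre of the underside; z up, x to the master slot and white line. 0.07 to 0.14 kg. Starts flat, boss up, on the other side than wide_wheel.
- spacer: Plain ring, same dark plastic, 50 mm in diameter, 12 mm high. Bore of all three parts: 26.4 mm, with six slots 60 degrees apart out to 35.4 mm across; five are 7.4 mm wide, the master slot 13.4 mm. Origin: centre of the underside; z up, x to the master slot, marked by a short white line on top. 0.035 to 0.07 kg. Starts flat on the bench at the left, behind the left wheel.
- spindle_seat (a point): On the upright steel spindle's axis, on its shoulder, 62 mm above the bench; z up, x to the master spline (white line on top). Home: wide_wheel's origin here, spacer's 22 mm and narrow_wheel's 34 mm above, x axes alike. Spindle: top 48 mm above here, last 4 mm tapered; core 24 mm, six ribs out to 33 mm across, 5 mm wide, the master 11 mm; play 1.2 mm all round, about 4 degrees.
- indexer: White machine, 220 (x) x 300 (y) mm, steel deck 56 mm above the bench, fixed; origin at its underside's centre, -x its front. Spindle axis at x -5, y -60 mm; its drive holds it fast. Two vials 48 mm tall stand on the deck, the nearer 77 mm in front right of the axis; the guide rail (top 42 mm above the deck) behind it is at least 74 mm off while the lever is as at the start.
- guide_lever (a joint): Angle in rad of the guide-rail lever on the deck, left of the spindle: 0 points to the indexer's front (its -x), growing clockwise seen from above, stops at 0 and 1.7. It starts between 0 and 0.3 (rail open) and stays where it is left (friction 0.12 N m, 2 to 3 N at the knob). It draws the steel guide rail in towards the wheels.
- lever_pivot (a point): On the lever's upright pivot axis, at the mid-height of its knob, 90 mm above the bench; axes as the indexer's.
- lever_knob (a point): Middle of the lever's upright round black knob, 16 mm in diameter, 54 mm from the pivot axis, reaching from 78 to 104 mm above the bench; the steel arm under it tops out at 74 mm. Turns with the lever: +x points to the pivot, -x along the pointer (tip 71 mm from the pivot axis).
- format_tab (a joint): Angle in rad of the small dark steel format tab clamped on the rim of the lever's scale, counted like guide_lever: with both alike, the pointer stands at the tab. Starts between 0.7 and 1.2; not to be touched.
- tab_mark (a point): The tab's tip, 72.5 mm from the lever's pivot axis, 65 mm above the bench; -x points outward from the pivot to the tab.
- bench_timer: White bench timer, 64 x 64 x 18 mm, to be left alone; origin under its centre.
- spare_vial: White vial with pink cap on the bench, 25 mm in diameter, 48 mm high, to be left alone; origin under its centre.
- big_vial: Brown vial with white cap, 33 mm in diameter, 70 mm high, to be left alone; origin under its centre.
Mind the look-alikes: they are no part of the job. Leave any blue look-alike of the wide_wheel alone.

How it is judged:
By the outcome, as a careful person would: the job done as asked, in the order asked, and still so for the second after the job is handed in, with the robot touching nothing.
It also fails if it takes over 72 s, if anything falls off the work surface, if the arm or the gripper's body presses on something with over 40 N, if the wrist force passes 120 N, or if a joint passes its speed limit or range.

## Robot

A 6-joint arm with a two-finger parallel gripper is mounted at the origin on a cart in front of the work surface, level with it; the furniture and walls round the work are solid. World frame = base frame: x ahead of the robot, y to its left, z up, the work surface at z = 0. Lengths are in m, angles in degrees, forces in N, time in s.
With the tool pointing down it reaches from about 0.3 to 0.75 m from the base axis. Payload 8.5 kg.
Tool frame: the origin (TCP) lies midway between the tips of the shut fingers; the grasp point (between the pads) lies 19 mm behind it (env.hold_point_z is the distance from the TCP to the grasp point, in m); z points along the fingers, y is the line along which they close (so a half turn about z gives the same grasp; the last joint's range is limited). The gripper opens to 85 mm and grips with 20 to 120 N. Pads are 22 mm wide; open, the fingers measure 114 mm over their backs; the gripper's body (76 mm by 85 mm) begins 54 mm behind the grasp point. The pads swing forward as they close: fully open they stand 13 mm farther back than shut.
Start: joints at [52.351, 21.807, 74.336, -0, 83.858, -12.336], TCP at [0.235, 0.497, 0.231] pointing down, gripper open.
Joint ranges: [-178.18, 178.18], [-50.72, 133.34], [12.68, 142.11], [-81.47, 261.47], [9.98, 163.14], [-165.26, 165.26]. Speed limits (degrees/s): [136.94, 136.94, 180, 180, 180, 180].

## Interface

Orientations are given as a 3x3 rotation matrix whose columns are the frame's x, y, z axes.
In Python, from rig import observe, get_image, camera_info, env gives the robot as it stands.
- The arm moves only by the tool drive_tool, never from a script. Its arguments are lists of equal length, an entry for each row: "offset": the shift along the tool's x, y, z in units of 40 mm (1.0 is 40 mm), a list of three; "turn": the turn, a rotation vector about the tool's x, y, z in units of 6 degrees (1.0 is 6 degrees), a list of three; "hand": the opening, from 0 (shut) to 1 (fully open). A call has exactly 10 rows; each row shifts and turns the commanded pose from where the row before left it, along the tool's axes as they then stand; what a row does not reach is not made up. A row lasts 1/8 s, in which the tool goes at most 62.5 mm and 10.7 degrees, less where a joint would pass 70% of its speed; a pose out of reach is approached as far as the arm can. A call is refused whole if a number of a shift passes 1 or a number of a turn 1, either way. A call with a gripper value outside its range is refused whole. The fingers move at their own pace and stop on an object; "newtons" is the grip in N (left out, the last holds). Time passes only in rows, so rows that do not move let the fingers close, or fill a call up. It gives the time, the measured TCP pose, the force, the opening and the grip force at its end, in the units of the state.
- observe(): the state, without advancing time (a new reading comes with each control period).
- get_image(name): name is "scene" or "top"; returns the picture (420x560x3 uint8, blue, green, red); there is no depth.
- camera_info(name): a dict with "fx", "fy", "cx", "cy" (pixels), "k1" (the pictures are not rectified: a ray, as slopes to the right and down, at radius r is drawn at 1 + k1 r^2 times it, then the intrinsics apply), "world_to_cam" (4x4, takes a point from world to camera coordinates). Camera axes: x right, y down, z forward; pixel columns grow to the right and rows downward; lengths in m; the calibration is good to about 2 mm. A picture is of the moment at which its call begins. camera_info takes no time and is no camera call.
- env.close_job(): hands the job in; it is judged then, once.
The state is a dict: "time_s": time; "q": joint angles; "qvel": joint speeds; "joint_efforts": joint torques, N m; "position": TCP position; "tool_rot": TCP orientation; "ft_force": force on the tool from outside, world axes, zero at the start; "wrist_torque": the same for the moment, N m; "grip_width": finger opening in m; "gripper_force": force on a finger pad.
Only numpy, scipy, OpenCV 4.12 (cv2) and the standard library are available. Lean on these libraries where they do the work, as an engineer would, in place of code of your own. Each camera call takes 0.05 s, during which the arm holds its last target. There are 200 camera calls.

## Working session

There is one attempt and no reset: what is moved stays moved. The work goes in short steps, Python scripts to look and compute and a tool call to move; the robot and the scene stay as the last step left them, time stands still between calls to the robot, and variables do not carry over. Pictures are saved under pics/ and viewed, at most 10 in all, crops included, and the job is handed in when it is done.

Besides the shell and the picture viewer there is one more tool, called after "Call:" in YAML: its name, and indented under it one key for each argument. drive_tool: Moves the arm, as the interface text tells. Its arguments: {"type":"object","properties":{"offset":{"type":"array"},"turn":{"type":"array"},"hand":{"type":"array"},"newtons":{"type":"number"}},"required":["offset","turn","hand"]}

```bash
ls; mkdir -p pics; cat > h.py <<'E'
import numpy as np, cv2
from rig import observe,get_image,camera_info,env
def ray(cam,u,v):
    c=camera_info(cam);d=np.array([(u-c['cx'])/c['fx'],(v-c['cy'])/c['fy']])
    s=d.copy()
    for _ in range(20): s=d/(1+c['k1']*(s@s))
    T=np.array(c['world_to_cam']);R=T[:3,:3];o=-R.T@T[:3,3]
    return o,R.T@np.array([s[0],s[1],1])
def onz(cam,u,v,z):
    o,d=ray(cam,u,v);return o+d*(z-o[2])/d[2]
def proj(cam,p):
    c=camera_info(cam);T=np.array(c['world_to_cam']);q=T[:3,:3]@np.array(p)+T[:3,3]
    s=q[:2]/q[2];s=s*(1+c['k1']*(s@s));return np.array([c['fx']*s[0]+c['cx'],c['fy']*s[1]+c['cy']])
E
python3 - <<'E'
from h import *
for n in ('scene','top'):
    im=get_image(n);cv2.imwrite(f'pics/{n}0.png',im)
    o,d=ray(n,280,210);print(n,o.round(3),d.round(3))
print(env.hold_point_z,observe()['time_s'],np.array(observe()['tool_rot']).round(3))
E
```

```text
pics
scene [-0.267 -0.64   1.178] [ 0.546  0.323 -0.773]
top [ 0.263 -0.188  1.546] [ 0.181  0.024 -0.983]
0.0187 0.1 [[-0.904  0.428 -0.001]
 [ 0.428  0.904 -0.001]
 [ 0.    -0.001 -1.   ]]
```

View pics/scene0.png

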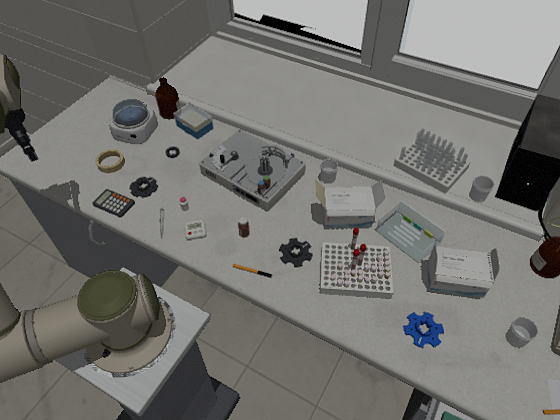

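View pics/top0.png

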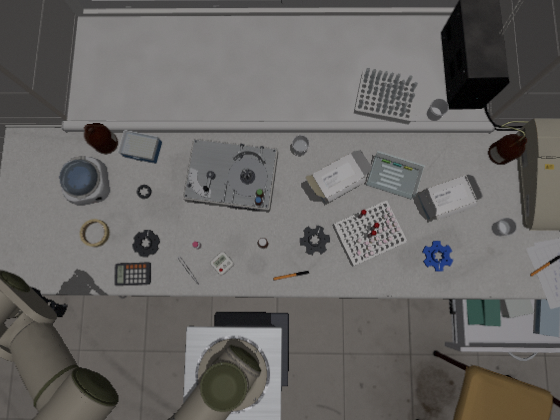

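The look-alikes for wide_wheel are three: dark wheel at top (314,239), dark wheel at top (146,243) and blue wheel at (437,256). The blue one is excluded. For the spacer there are the dark ring at (144,190) and the tan ring at (94,233). I'll check them in one close crop.

```bash
python3 - <<'E'
from h import *
t=cv2.imread('pics/top0.png');s=cv2.imread('pics/scene0.png')
def c(im,u,v,w,h,W,H): return cv2.resize(im[v-h//2:v+h//2,u-w//2:u+w//2],(W,H),interpolation=cv2.INTER_CUBIC)
a=np.hstack([c(t,146,243,40,40,260,260),c(t,314,239,40,40,260,260),c(t,144,190,40,40,260,260)])
b=np.hstack([c(t,232,175,100,84,400,336),c(s,252,168,110,92,380,336)])
cv2.imwrite('pics/c1.png',np.vstack([a,b]) if a.shape[1]==b.shape[1] else np.vstack([a,np.zeros((0,780,3),np.uint8),b]))
# dark contour measurements
for n,lst in (('top',[(146,243),(314,239),(144,190)]),):
  g=t
  for u,v in lst:
    r=t[v-26:v+26,u-26:u+26].astype(np.uint8); m=cv2.inRange(cv2.cvtColor(r,cv2.COLOR_BGR2GRAY),0,110)
    k,l,st,ce=cv2.connectedComponentsWithStats(m)
    i=max(range(1,k),key=lambda i:st[i,4]); print((u,v),st[i],ce[i]+[u-26,v-26])
E
```

```text
(146, 243) [ 12  12  28  29 569] [145.5887522  243.15289982]
(314, 239) [ 11  12  31  31 600] [314.405 239.985]
(144, 190) [ 18  20  16  16 153] [143.68627451 191.38562092]
```

View pics/c1.png

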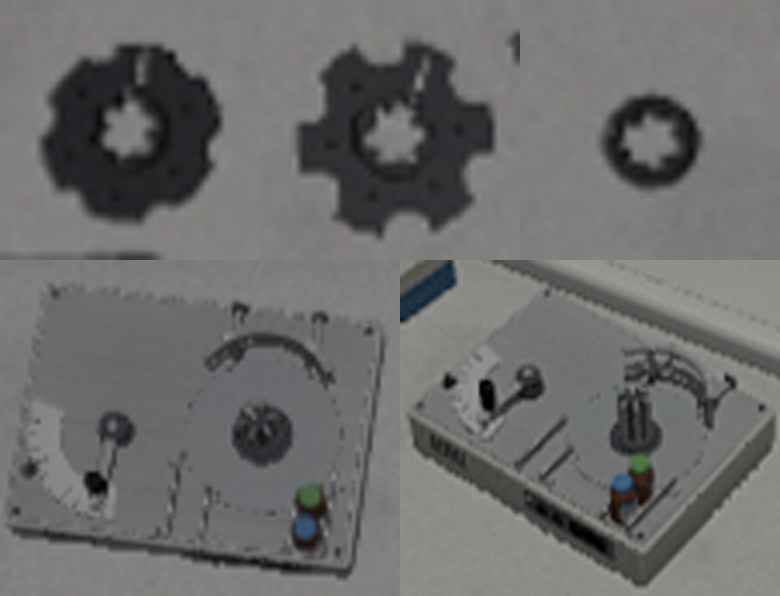

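The crop shows that the right dark wheel (314,240) has deep pockets, so it is wide_wheel. The left one (146,243) is narrow_wheel, and the dark ring (144,191) is the spacer. Next I'll measure phases and take a closer look at the spindle, spacer and lever.

```bash
cat >> h.py <<'E'
def gray(im): return cv2.cvtColor(im,cv2.COLOR_BGR2GRAY).astype(np.float32)
def samp(g,uv):
    uv=np.array(uv,np.float32).reshape(1,-1,2);return cv2.remap(g,uv[...,0],uv[...,1],cv2.INTER_CUBIC)[0]
def polar(cam,g,p,r,n=360):
    a=np.deg2rad(np.arange(n)*360/n)
    return samp(g,[proj(cam,[p[0]+r*np.cos(t),p[1]+r*np.sin(t),p[2]]) for t in a])
def patch(cam,g,p,half,px=240):
    # rectified world patch at plane z: up=+x, left=+y
    k=np.linspace(half,-half,px)
    c=np.float32([[half,half],[half,-half],[-half,-half],[-half,half]])
    src=np.float32([proj(cam,[p[0]+a,p[1]+b,p[2]]) for a,b in c])
    M=cv2.getPerspectiveTransform(src,np.float32([[0,0],[px-1,0],[px-1,px-1],[0,px-1]]))
    return cv2.warpPerspective(g,M,(px,px),flags=cv2.INTER_CUBIC)
E
cat > m1.py <<'E'
from h import *
I={n:cv2.imread(f'pics/{n}0.png') for n in('top','scene')}
def cen(cam,p,r):
    g=gray(I[cam]);u,v=proj(cam,p);u,v=int(u),int(v);w=32
    m=(g[v-w:v+w,u-w:u+w]<95).astype(np.uint8)
    k,l,st,ce=cv2.connectedComponentsWithStats(m)
    i=min((i for i in range(1,k) if st[i,4]>60),key=lambda i:np.hypot(*(ce[i]-w)))
    cs,_=cv2.findContours((l==i).astype(np.uint8),cv2.RETR_EXTERNAL,cv2.CHAIN_APPROX_NONE)
    c=max(cs,key=len)[:,0]+[u-w,v-w]
    P=np.array([onz(cam,*q,p[2])[:2] for q in c.astype(float)])
    mm=cv2.moments(P.astype(np.float32).reshape(-1,1,2)*1000)
    return np.array([mm['m10']/mm['m00'],mm['m01']/mm['m00']])/1000, P
for name,uv,z,rp in(('wide',(314.4,240),.006,.047),('narrow',(145.6,243.2),.005,.0445),('spacer',(143.7,191.4),.010,None)):
    p0=onz('top',*uv,z)
    for cam in I:
        c,P=cen(cam,p0,rp); R=np.hypot(*(P-c).T)
        print(name,cam,c.round(4),'rmax',R.max().round(4),'rmean',R.mean().round(4),end=' ')
        if rp:
            s=polar(cam,gray(I[cam]),[*c,z],rp);a=np.deg2rad(np.arange(360));F=(s*np.exp(-6j*a)).sum()
            ph=np.rad2deg(np.angle(F))
            print('pocket phase',(-ph/6%60).round(1),'amp',abs(F).round(0),end=' ')
            s=sum(polar(cam,gray(I[cam]),[*c,z+.001],r) for r in(.026,.029,.032,.035))/4
            k=int(np.argmax(s));w=np.clip(s[np.arange(k-12,k+13)%360]-np.median(s)-8,0,None);print('line',k+(w*np.arange(-12,13)).sum()/w.sum(),s[k].round(),np.median(s))
        print()
E
python3 m1.py; python3 - <<'E'
from h import *
t=cv2.imread('pics/top0.png');s=cv2.imread('pics/scene0.png')
sp=onz('top',182+262/4,133+(432-260)/4,.062+.03);print('spindle',sp)
sc=onz('top',143.7,191.4,.012);pv=onz('top',182+110/4,133+(455-260)/4,.065)
T=[patch(cam,im,[*p[:2],z],h,265) for cam,im in(('top',t),('scene',s)) for p,z,h in((sp,.11,.03),(sc,.012,.032),(pv,.062,.1))]
cv2.imwrite('pics/c2.png',np.vstack([np.hstack(T[:3]),np.hstack(T[3:])]))
print(sc,pv)
E
```

```text
wide top [ 0.4428 -0.2695] rmax 0.0534 rmean 0.0463 pocket phase 7.0 amp 8932.0 line 337.3237746059824 103.0 47.997707

wide scene [ 0.4417 -0.2717] rmax 0.0532 rmean 0.0465 pocket phase 7.2 amp 11945.0 spindle [ 0.644527   -0.04346262  0.092     ]
[0.60830966 0.32813749 0.012     ] [0.63097417 0.08778287 0.065     ]Traceback (most recent call last):
  File "m1.py", line 22, in <module>
    s=sum(polar(cam,gray(I[cam]),[*c,z+.001],r) for r in(.026,.029,.032,.035))/4
      ~~~^^^^^^^^^^^^^^^^^^^^^^^^^^^^^^^^^^^^^^^^^^^^^^^^^^^^^^^^^^^^^^^^^^^^^
  File "m1.py", line 22, in <genexpr>
    s=sum(polar(cam,gray(I[cam]),[*c,z+.001],r) for r in(.026,.029,.032,.035))/4
          ~~~~~^^^^^^^^^^^^^^^^^^^^^^^^^^^^^^^^
  File "h.py", line 19, in polar
    return samp(g,[proj(cam,[p[0]+r*np.cos(t),p[1]+r*np.sin(t),p[2]]) for t in a])
                   ~~~~^^^^^^^^^^^^^^^^^^^^^^^^^^^^^^^^^^^^^^^^^^^^^^
  File "h.py", line 12, in proj
    c=camera_info(cam);T=np.array(c['world_to_cam']);q=T[:3,:3]@np.array(p)+T[:3,3]
ValueError: time passes only in moves, steps and waits
```

View pics/c2.png

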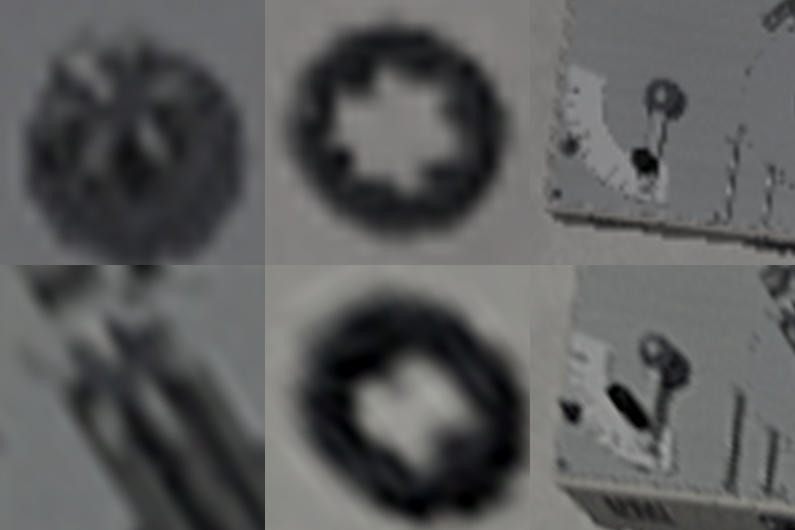

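```bash
python3 - <<'E'
import pickle
from rig import camera_info
try:
    pickle.dump({n:camera_info(n) for n in('top','scene')},open('ci.pkl','wb'));print('ok')
except Exception as e: print(e)
E
python3 - <<'E'
s=open('h.py').read()
s=s.replace("from rig import observe,get_image,camera_info,env","import pickle\nfrom rig import observe,get_image,env\n_C=pickle.load(open('ci.pkl','rb'))\ncamera_info=lambda n:_C[n]")
open('h.py','w').write(s)
E
cat >> m1.py <<'E'
    else:
      pass
np.set_printoptions(suppress=True,linewidth=150)
c=np.array(C['spacer']).mean(0)
for cam in I:
    cc=C['spacer'][0 if cam=='top' else 1]
    for r in(.0135,.016,.019,.021,.023):
        s=polar(cam,gray(I[cam]),[*cc,.012],r);print(cam,r,s[::10].astype(int))
# indexer corners in top
K=[onz('top',182+a/4,133+(b-260)/4,.056)[:2] for a,b in((52,290),(383,325),(350,572),(8,525))]
K=np.array(K);print(K.round(4));print([np.hypot(*(K[i]-K[i-1])).round(4) for i in range(4)])
src=np.array([[.11,.15],[.11,-.15],[-.11,-.15],[-.11,.15]])
A=(src[:,0]+1j*src[:,1]);B=(K[:,0]+1j*K[:,1]);k=(np.conj(A)*(B-B.mean())).sum();th=np.angle(k);print('indexer',B.mean(),'yaw',np.rad2deg(th))
print('spindle pred',B.mean()+np.exp(1j*th)*(-.005-.06j))
# shoulder disc centre
for cam in I:
    p=[.6360,-.0440,.062]; g=gray(I[cam]);P=patch(cam,g,p,.04,160);cv2.imwrite(f'pics/d_{cam}.png',P)
    if cam=='top':
        m=cv2.medianBlur(P,5);print(m[80,::8].astype(int),m[::8,80].astype(int))
E
sed -i "s/^for name,uv/C={}\nfor name,uv/; s/^        c,P=cen(cam,p0,rp);/        c,P=cen(cam,p0,rp); C.setdefault(name,[]).append(c);/; /^    else:/,/^      pass/d" m1.py; python3 m1.py
```

```text
ok
wide top [ 0.4428 -0.2695] rmax 0.0534 rmean 0.0463 pocket phase 7.0 amp 8932.0 line 337.3237746059824 103.0 47.997707

wide scene [ 0.4417 -0.2717] rmax 0.0532 rmean 0.0465 pocket phase 7.2 amp 11945.0 line 339.4977707210826 96.0 38.784477

narrow top [0.4277 0.312 ] rmax 0.049 rmean 0.0451 pocket phase 21.7 amp 6281.0 line 352.49770832991965 91.0 36.18001

narrow scene [0.4263 0.3099] rmax 0.0489 rmean 0.045 pocket phase 21.6 amp 7343.0 line 354.89127425413847 91.0 39.007584

spacer top [0.609  0.3289] rmax 0.0273 rmean 0.0252 
spacer scene [0.6065 0.3255] rmax 0.0301 rmean 0.0258 
top 0.0135 [ 85  98  66  34  41  63 103 111 100  93  94  55  28  61  86  76  61  57  74 104 106  77  51  58  91 111 111  96  73  64  88 101  89  69  60  69]
top 0.016 [50 58 34 20 23 51 63 50 40 45 60 39 16 32 50 35 32 34 40 65 68 60 37 33 58 82 77 61 44 41 61 67 56 35 32 40]
top 0.019 [31 32 25 26 29 32 23 24 36 23 33 30 26 27 39 32 34 28 25 30 30 41 36 32 39 49 49 38 34 36 38 42 40 25 30 34]
top 0.021 [24 21 29 31 33 26 27 45 52 28 33 39 37 37 35 36 33 30 33 32 27 32 30 31 28 36 31 26 27 29 31 28 36
[... 645 characters left out ...]
 18 26 25]
scene 0.023 [42 32 23 18 27 37 32 39 39 26 39 36 44 58 66 57 30  6  7  6 11 17 13 16 11 13 12 12  5 22 37 56 54 37 43 38]
[[ 0.7804  0.1458]
 [ 0.7495 -0.1421]
 [ 0.5331 -0.1167]
 [ 0.5718  0.1738]]
[np.float64(0.2105), np.float64(0.2896), np.float64(0.2179), np.float64(0.2931)]
indexer (0.658698134112966+0.015214432869882579j) yaw -6.967885418184921
spindle pred (0.6464562827710927-0.04373586039252178j)
[107 107 106 104  69  47  44  44  47  51  45  44  47  50  89 109 107 107 107 107] [ 59  49  70  48  44  78  65  35  39  47  45  43  61  94 109 107 107 107 108 107][ WARN:0@0.550] global loadsave.cpp:1063 imwrite_ Unsupported depth image for selected encoder is fallbacked to CV_8U.
```

Wide wheel: (0.443, -0.270), yaw 337°. Narrow wheel: (0.428, 0.312), yaw 352°. Both radii match the given sizes. Setting out above the wide wheel.

Call:
drive_tool:
  offset:
    - [-0.85,-1,0]
    - [-0.85,-1,0]
    - [-0.85,-1,0]
    - [-0.85,-1,0]
    - [-0.85,-1,0]
    - [-0.85,-1,0]
    - [-0.85,-1,0]
    - [-0.85,-1,0]
    - [-0.85,-1,0]
    - [-0.85,-1,0]
  turn:
    - [0,0,0]
    - [0,0,0]
    - [0,0,0]
    - [0,0,0]
    - [0,0,0]
    - [0,0,0]
    - [0,0,0]
    - [0,0,0]
    - [0,0,0]
    - [0,0,0]
  hand: [0.75,0.75,0.75,0.75,0.75,0.75,0.75,0.75,0.75,0.75]
  newtons: 40

```text
time_s: 1.35
position: [0.3715, -0.0115, 0.2313]
tool_rot: [[-0.904, 0.428, 0.0], [0.428, 0.904, 0.0], [-0.0, 0.0, -1.0]]
ft_force: [1.5, 0.4, 0.7]
grip_width: 0.0642
gripper_force: 0.0
```

```bash
cat >> h.py <<'E'
def go(x,y,z,phi=None):
    """offset in tool units from present pose to target, and turn units about tool z"""
    o=observe();R=np.array(o['tool_rot']);d=R.T@(np.array([x,y,z])-o['position'])
    ph=np.rad2deg(np.arctan2(R[1,0],R[0,0]));t=0 if phi is None else -(((phi-ph+180)%360)-180)/6
    print('t',round(o['time_s'],2),'pos',np.round(o['position'],4),'phi',ph.round(2),'w',round(o['grip_width'],4),'f',np.round(o['ft_force'],1),'tilt',R[:2,2].round(4));print('units',(d/.04).round(3),'turnz',round(t,3))
E
python3 - <<'E'
from h import *
go(.4428,-.2695,.15,125)
I={n:cv2.imread(f'pics/{n}0.png') for n in('top','scene')}
# spindle: shoulder disc circle fit (top)
g=gray(I['top']);P=patch('top',g,[.640,-.040,.062],.04,320)
m=(cv2.GaussianBlur(P,(0,0),2)<80).astype(np.uint8);cs,_=cv2.findContours(m,cv2.RETR_EXTERNAL,cv2.CHAIN_APPROX_NONE)
c=max(cs,key=len)[:,0].astype(float);X=.640+.04-c[:,1]*.08/319;Y=-.040+.04-c[:,0]*.08/319
k=X<.650;A=np.c_[2*X[k],2*Y[k],np.ones(k.sum())];s=np.linalg.lstsq(A,X[k]**2+Y[k]**2,rcond=None)[0]
print('disc',s[:2],'r',np.sqrt(s[2]+s[0]**2+s[1]**2),k.sum())
# spindle yellow/bright peak at z=.11 in both
for cam in I:
    P=patch(cam,gray(I[cam]),[.6465,-.042,.11],.02,161)
    i=np.argsort(P.ravel())[::-1][:250];w=P.ravel()[i]-P.ravel()[i[-1]];r,cc=np.unravel_index(i,P.shape)
    print(cam,[(round(.6465+.02-.00025*a,4),round(-.042+.02-.00025*b,4)) for a,b in[((r*w).sum()/w.sum(),(cc*w).sum()/w.sum())]],P.max())
# spacer slots
for cam,cn in(('top',(.609,.3289)),):
  for r in(.0145,.016):
    s=polar(cam,gray(I[cam]),[*cn,.011],r);a=np.deg2rad(np.arange(360));print('spacer',r,(-np.rad2deg(np.angle((s*np.exp(-6j*a)).sum()))/6)%60)
T=[cv2.resize(patch(cam,I[cam],[.6465,-.042,.11],.025,380),(380,380)) for cam in I]
L=[patch(cam,I[cam],[.62,.09,z],.07,380) for cam,z in(('top',.065),)]+[patch('top',I['top'],[.609,.3289,.012],.03,380)]
cv2.imwrite('pics/c3.png',cv2.resize(np.vstack([np.hstack(T),np.hstack(L)]),(600,600)))
E
```

```text
t 1.35 pos [ 0.3715 -0.0115  0.2313] phi 154.67 w 0.0642 f [1.5 0.4 0.7] tilt [0.0001 0.0001]
units [-4.37  -5.067  2.033] turnz 4.945
disc [ 0.65043842 -0.03941827] r 0.025470429524553757 291
top [(np.float64(0.6609), np.float64(-0.0373))] 113.07765
scene [(np.float64(0.6605), np.float64(-0.0344))] 132.96643
spacer 0.0145 14.209185753526645
spacer 0.016 12.685708903320313
```

View pics/c3.png

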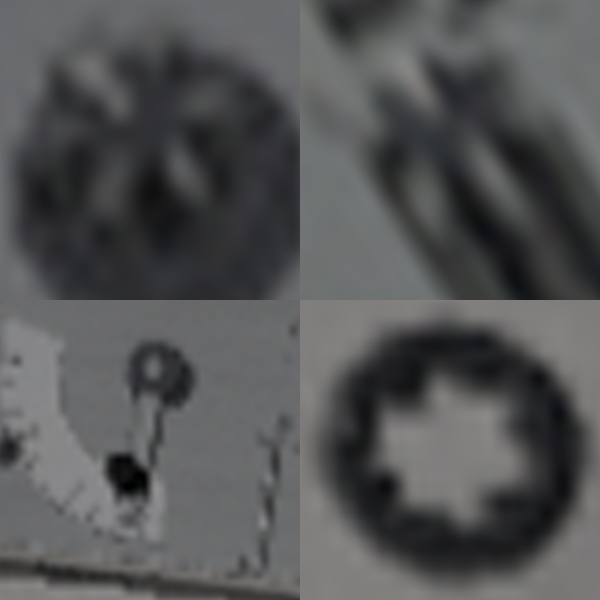

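Spindle estimates agree: the disc fit gives (0.650, -0.039) and the white line seen in both views points at about 40° from (0.650, -0.041). Spacer master is at about 74°. Tab is at about (0.62, 0.155). Now on to the wide wheel.

Call:
drive_tool:
  offset:
    - [-0.87,-1,0.2]
    - [-0.87,-1,0.2]
    - [-0.87,-1,0.2]
    - [-0.87,-1,0.2]
    - [-0.87,-1,0.2]
    - [0,0,0.6]
    - [0,0,0.6]
    - [0,0,0.6]
    - [0,0,0.6]
    - [0,0,0.6]
  turn:
    - [0,0,0]
    - [0,0,0]
    - [0,0,0]
    - [0,0,0]
    - [0,0,0]
    - [0,0,1]
    - [0,0,1]
    - [0,0,1]
    - [0,0,1]
    - [0,0,1]
  hand: [0.75,0.75,0.75,0.75,0.75,0.75,0.75,0.75,0.75,0.75]

```text
time_s: 2.6
position: [0.4431, -0.2649, 0.0703]
tool_rot: [[-0.566, 0.824, -0.0], [0.824, 0.566, 0.0], [0.0, -0.0, -1.0]]
ft_force: [-0.9, 0.1, -0.4]
grip_width: 0.064
gripper_force: 0.0
```

```bash
python3 - <<'E'
from h import *
go(.4428,-.2697,.009,125)
E
```

```text
t 2.6 pos [ 0.4431 -0.2649  0.0703] phi 124.49 w 0.064 f [-0.9  0.1 -0.4] tilt [-0.0004  0.0003]
units [-0.096 -0.075  1.534] turnz -0.085
```

Call:
drive_tool:
  offset:
    - [-0.1,-0.08,0.4]
    - [0,0,0.4]
    - [0,0,0.4]
    - [0,0,0.3]
    - [0,0,0]
    - [0,0,0]
    - [0,0,0]
    - [0,0,0]
    - [0,0,0]
    - [0,0,0]
  turn:
    - [0,0,0]
    - [0,0,0]
    - [0,0,0]
    - [0,0,0]
    - [0,0,0]
    - [0,0,0]
    - [0,0,0]
    - [0,0,0]
    - [0,0,0]
    - [0,0,0]
  hand: [0.75,0.75,0.75,0.75,0.75,0.4,0.4,0.4,0.4,0.4]
  newtons: 40

```text
time_s: 3.85
position: [0.4432, -0.2704, 0.0122]
tool_rot: [[-0.569, 0.822, 0.001], [0.822, 0.569, -0.001], [-0.001, 0.0, -1.0]]
ft_force: [-1.7, 0.3, 6.9]
grip_width: 0.0422
gripper_force: 40.9
```

Call:
drive_tool:
  offset:
    - [0,0,-0.3]
    - [0,0,-0.8]
    - [0,0,-1]
    - [0,0,-1]
    - [0,0,-0.5]
    - [0,0,0]
    - [0,0,0]
    - [0,0,0]
    - [0,0,0]
    - [0,0,0]
  turn:
    - [0,0,0]
    - [0,0,0]
    - [0,0,0]
    - [0,0,0]
    - [0,0,-1]
    - [0,0,-1]
    - [0,0,-1]
    - [0,0,-1]
    - [0,0,-1]
    - [0,0,-1]
  hand: [0.4,0.4,0.4,0.4,0.4,0.4,0.4,0.4,0.4,0.4]

```text
time_s: 5.1
position: [0.4428, -0.2699, 0.1559]
tool_rot: [[-0.945, 0.327, 0.0], [0.327, 0.945, -0.0], [-0.0, 0.0, -1.0]]
ft_force: [-0.6, -0.3, -1.4]
grip_width: 0.042
gripper_force: 41.1
```

```bash
python3 - <<'E'
from h import *
go(.650,-.040,.145,188.6)
E
```

```text
t 5.1 pos [ 0.4428 -0.2699  0.1559] phi 160.89 w 0.042 f [-0.6 -0.3 -1.4] tilt [ 0.0002 -0.0001]
units [-3.014  7.126  0.273] turnz -4.618
```

Call:
drive_tool:
  offset:
    - [-0.38,0.89,0]
    - [-0.38,0.89,0]
    - [-0.38,0.89,0]
    - [-0.38,0.89,0]
    - [-0.38,0.89,0]
    - [-0.38,0.89,0]
    - [-0.38,0.89,0]
    - [-0.36,0.89,0]
    - [0,0,0]
    - [0,0,0]
  turn:
    - [0,0,0]
    - [0,0,0]
    - [0,0,0]
    - [0,0,0]
    - [0,0,0]
    - [0,0,0]
    - [0,0,0]
    - [0,0,-1]
    - [0,0,-1]
    - [0,0,-1]
  hand: [0.4,0.4,0.4,0.4,0.4,0.4,0.4,0.4,0.4,0.4]

```text
time_s: 6.35
position: [0.6511, -0.0406, 0.1557]
tool_rot: [[-1.0, 0.018, -0.0], [0.018, 1.0, 0.0], [0.0, 0.0, -1.0]]
ft_force: [0.5, 0.3, -1.4]
grip_width: 0.042
gripper_force: 41.1
```

```bash
cat > m2.py <<'E'
from h import *
import sys
# held wheel: pocket phase and centre about expected pose
tag,rp,ft,thr=sys.argv[1],float(sys.argv[2]),float(sys.argv[3]),70
o=observe();p=np.array(o['position']);z=p[2]-.0122+ft
for cam in('top','scene'):
    im=get_image(cam);cv2.imwrite(f'pics/{tag}_{cam}.png',im);g=gray(im);c=p[:2].copy()
    for it in range(3):
        s=polar(cam,g,[*c,z],rp);a=np.deg2rad(np.arange(360));F=(s*np.exp(-6j*a)).sum()
        print(cam,'phase',((-np.rad2deg(np.angle(F))/6)%60).round(1),abs(F).round(),end=';')
        break
    print()
o=observe()
E
python3 m2.py w1 .047 .006; python3 - <<'E'
from h import *
go(.650,-.040,.130,188.6)
T=[]
for cam in('top','scene'):
    im=cv2.imread(f'pics/w1_{cam}.png');T.append(patch(cam,im,[.650,-.040,.150],.07,390))
cv2.imwrite('pics/c4.png',np.hstack(T))
E
```

```text
top phase 46.8 2603.0;
scene phase 1.3 4209.0;
t 6.45 pos [ 0.6509 -0.041   0.1557] phi 178.75 w 0.0421 f [-0.4 -0.2 -0.6] tilt [-0.0001  0.0001]
units [0.024 0.025 0.644] turnz -1.641
```

View pics/c4.png

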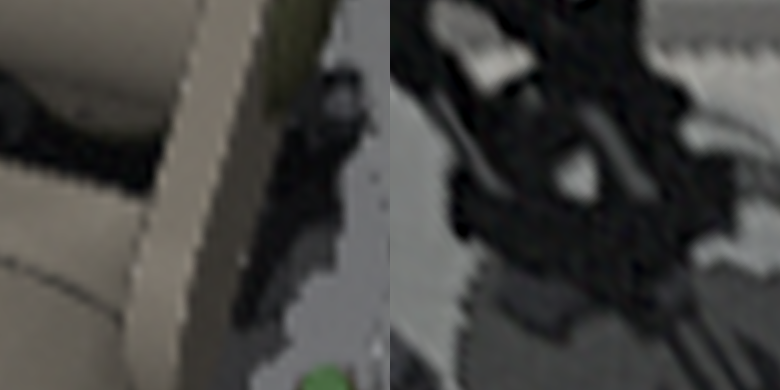

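The top view is blocked by the arm, and the scene view shows the wheel held level over the spindle. I'll lower it to feel for the taper.

Call:
drive_tool:
  offset:
    - [0.024,0.025,0.3]
    - [0,0,0.3]
    - [0,0,0.2]
    - [0,0,0.05]
    - [0,0,0.03]
    - [0,0,0.03]
    - [0,0,0]
    - [0,0,0]
    - [0,0,0]
    - [0,0,0]
  turn:
    - [0,0,-0.8]
    - [0,0,-0.8]
    - [0,0,0]
    - [0,0,0]
    - [0,0,0]
    - [0,0,0]
    - [0,0,0]
    - [0,0,0]
    - [0,0,0]
    - [0,0,0]
  hand: [0.4,0.4,0.4,0.4,0.4,0.4,0.4,0.4,0.4,0.4]

```text
time_s: 7.7
position: [0.6504, -0.0403, 0.1191]
tool_rot: [[-0.99, -0.144, 0.001], [-0.144, 0.99, -0.0], [-0.001, -0.0, -1.0]]
ft_force: [1.5, -0.2, 1.1]
grip_width: 0.0422
gripper_force: 41.3
```

```bash
python3 - <<'E'
from h import *
go(.650,-.040,.1202,188.6);print(np.round(observe()['wrist_torque'],3))
I={n:cv2.imread(f'pics/{n}0.png') for n in('top','scene')}
for cam in I:
    P=patch(cam,gray(I[cam]),[.650,-.040,.11],.02,161);P=P.astype(float)
    yy,xx=np.mgrid[0:161,0:161];X=.02-.00025*yy;Y=.02-.00025*xx
    m=(X>.002)&(Y>-.004)&(np.hypot(X,Y)<.0165)&(np.hypot(X,Y)>.003)
    w=np.where(m,np.clip(P-np.percentile(P[m],75),0,None),0)
    mx,my=(w*X).sum()/w.sum(),(w*Y).sum()/w.sum();C=np.array([[(w*(X-mx)**2).sum(),(w*(X-mx)*(Y-my)).sum()],[0,(w*(Y-my)**2).sum()]]);C[1,0]=C[0,1]
    e,v=np.linalg.eigh(C);print(cam,'blob',mx,my,'dir from axis',np.rad2deg(np.arctan2(my,mx)),'pca',np.rad2deg(np.arctan2(*v[::-1,1]))%180,e[1]/e[0])
    s=[polar(cam,gray(I[cam]),[.650,-.040,.11],r)[::10].astype(int) for r in(.008,.012,.015)]
    for q in s:print(q)
E
```

```text
t 7.7 pos [ 0.6504 -0.0403  0.1191] phi -171.72 w 0.0422 f [ 1.5 -0.2  1.1] tilt [ 0.0007 -0.0001]
units [ 0.008  0.008 -0.027] turnz -0.053
[ 0.047 -0.365 -0.028]
top blob 0.010225847144527242 0.007028842441313896 dir from axis 34.5030915173619 pca 152.09346404172712 1.383281896336812
[50 60 74 91 93 76 54 42 48 54 50 45 46 52 61 70 69 56 40 27 25 41 67 83
 77 61 48 45 52 62 60 54 49 49 51 49]
[ 62  61  73  99 110  87  57  49  59  69  58  40  32  34  51  71  71  53
  29  17  21  42  76  78  52  34  34  40  61  78  72  56  41  40  60  69]
[ 87  90  88  93 102  80  51  57  63  66  61  51  41  37  38  57  60  51
  34  24  22  35  62  55  33  36  46  50  60  69  68  52  57  56  70  87]
scene blob 0.010161340380959385 0.006638115838375151 dir from axis 33.15544783850384 pca 119.8417378395267 2.3766927892114187
[ 51  81 114 118  98  76  63  60  64  64  55  43  36  40  53  69  80  77
  61  41  34  47  66  86  92  79  62  51  50  51  52  49  45  45  46  43]
[ 85  86 119 132 114  93  82  95 106 100  83  69  59  47  44  57  84  98
  85  48  23  41  80 106  79  36  34  54  70  72  68  59  58  73  92  97]
[109 107 114 120 116 107 108 116 108 101 103 105 105 101  88  70  64  84
  84  50  21  35  77  94  47  24  38  67  89  94  91  82  80  95 105  99]
```

Ribs are visible in the profile: master at about 41°, axis near (0.651, -0.039). There is no contact force yet, so I'll continue down gently.

Call:
drive_tool:
  offset:
    - [-0.01,0.015,0.05]
    - [0,0,0.05]
    - [0,0,0.05]
    - [0,0,0.05]
    - [0,0,0]
    - [0,0,0]
    - [0,0,0]
    - [0,0,0]
    - [0,0,0]
    - [0,0,0]
  turn:
    - [0,0,0]
    - [0,0,0]
    - [0,0,0]
    - [0,0,0]
    - [0,0,0]
    - [0,0,0]
    - [0,0,0]
    - [0,0,0]
    - [0,0,0]
    - [0,0,0]
  hand: [0.4,0.4,0.4,0.4,0.4,0.4,0.4,0.4,0.4,0.4]

```text
time_s: 8.95
position: [0.6509, -0.0396, 0.1109]
tool_rot: [[-0.99, -0.144, 0.001], [-0.144, 0.99, 0.0], [-0.001, -0.0, -1.0]]
ft_force: [5.4, 1.2, -0.1]
grip_width: 0.0422
gripper_force: 41.3
```

```bash
python3 - <<'E'
from h import *
go(.651,-.039,.0742,188.6);print(np.round(observe()['wrist_torque'],3))
E
```

```text
t 8.95 pos [ 0.6509 -0.0396  0.1109] phi -171.71 w 0.0422 f [ 5.4  1.2 -0.1] tilt [0.0012 0.    ]
units [-0.003  0.014  0.917] turnz -0.052
[ 0.151 -1.083  0.069]
```

It's engaged, 11 mm down the splines. I'll relieve the x side force and go on.

Call:
drive_tool:
  offset:
    - [-0.03,0,0.11]
    - [0,0,0.11]
    - [0,0,0.11]
    - [0,0,0.11]
    - [0,0,0.11]
    - [0,0,0.11]
    - [0,0,0.11]
    - [0,0,0.11]
    - [0,0,0.04]
    - [0,0,0]
  turn:
    - [0,0,0]
    - [0,0,0]
    - [0,0,0]
    - [0,0,0]
    - [0,0,0]
    - [0,0,0]
    - [0,0,0]
    - [0,0,0]
    - [0,0,0]
    - [0,0,0]
  hand: [0.4,0.4,0.4,0.4,0.4,0.4,0.4,0.4,0.4,0.4]

```text
time_s: 10.2
position: [0.6517, -0.0394, 0.0743]
tool_rot: [[-0.99, -0.144, 0.0], [-0.144, 0.99, 0.0], [-0.0, -0.0, -1.0]]
ft_force: [3.6, 0.4, 2.6]
grip_width: 0.0418
gripper_force: 41.4
```

```bash
python3 - <<'E'
from h import *
go(.652,-.039,.0742,188.6);print(np.round(observe()['wrist_torque'],3))
E
```

```text
t 10.2 pos [ 0.6517 -0.0394  0.0743] phi -171.72 w 0.0418 f [3.6 0.4 2.6] tilt [0.0003 0.    ]
units [-0.008  0.009  0.002] turnz -0.053
[ 0.109 -0.604  0.047]
```

Call:
drive_tool:
  offset:
    - [0,0,0.05]
    - [0,0,0.05]
    - [0,0,0]
    - [0,0,0]
    - [0,0,0]
    - [0,0,0]
    - [0,0,-0.1]
    - [0,0,-0.6]
    - [0,0,-1]
    - [0,0,-1]
  turn:
    - [0,0,0]
    - [0,0,0]
    - [0,0,0]
    - [0,0,0]
    - [0,0,0]
    - [0,0,0]
    - [0,0,0]
    - [0,0,0]
    - [0,0,0]
    - [0,0,0]
  hand: [0.4,0.4,0.4,0.7,0.7,0.7,0.7,0.7,0.7,0.7]

```text
time_s: 11.45
position: [0.6515, -0.0394, 0.1793]
tool_rot: [[-0.99, -0.144, -0.001], [-0.144, 0.99, 0.0], [0.001, 0.0, -1.0]]
ft_force: [-0.2, 0.1, -0.2]
grip_width: 0.0598
gripper_force: 0.0
```

```bash
python3 - <<'E'
from h import *
go(.609,.3289,.15,142)
E
```

```text
t 11.45 pos [ 0.6515 -0.0394  0.1793] phi -171.71 w 0.0598 f [-0.2  0.1 -0.2] tilt [-0.0006  0.0001]
units [-0.277  9.264  0.735] turnz 7.714
```

Home and released. Next the spacer, with parallax from its visible side wall corrected: about (0.610, 0.330).

Call:
drive_tool:
  offset:
    - [-0.03,0.93,0]
    - [-0.03,0.93,0]
    - [-0.03,0.93,0]
    - [-0.03,0.93,0]
    - [-0.03,0.93,0]
    - [-0.03,0.93,0]
    - [-0.03,0.93,0]
    - [-0.03,0.93,0]
    - [-0.03,0.93,0.3]
    - [-0.03,0.93,0.3]
  turn:
    - [0,0,0]
    - [0,0,0]
    - [0,0,0]
    - [0,0,0]
    - [0,0,0]
    - [0,0,0]
    - [0,0,0]
    - [0,0,0]
    - [0,0,0]
    - [0,0,0]
  hand: [0.8,0.8,0.8,0.8,0.8,0.8,0.8,0.8,0.8,0.8]

```text
time_s: 12.7
position: [0.6096, 0.3316, 0.154]
tool_rot: [[-0.99, -0.144, 0.0], [-0.144, 0.99, -0.0], [-0.0, -0.0, -1.0]]
ft_force: [0.6, -0.3, -0.2]
grip_width: 0.0685
gripper_force: 0.0
```

```bash
python3 - <<'E'
from h import *
go(.6097,.3296,.008,None)
g=gray(cv2.imread('pics/top0.png'));c=(.6097,.3296)
for r in(.0145,.016):
    for z in(.006,.012):
        s=polar('top',g,[*c,z],r);a=np.deg2rad(np.arange(360));print(r,z,(-np.rad2deg(np.angle((s*np.exp(-6j*a)).sum()))/6)%60)
for r in(.019,.021,.023):
    s=polar('top',g,[*c,.012],r);print(r,s[40:120:5].astype(int))
# wheel state
im=get_image('top');cv2.imwrite('pics/t2.png',im);G=gray(im)
for z,r in((.068,.047),):
    s=polar('top',G,[.652,-.0394,z],r);a=np.deg2rad(np.arange(360));print('wheel on spindle lobe',((-np.rad2deg(np.angle((s*np.exp(-6j*a)).sum()))/6)+30)%60)
E
```

```text
t 12.7 pos [0.6096 0.3316 0.154 ] phi -171.71 w 0.0685 f [ 0.6 -0.3 -0.2] tilt [ 0.0001 -0.0001]
units [ 0.006 -0.049  3.65 ] turnz 0
0.0145 0.006 14.685139961483046
0.0145 0.012 12.142520301357516
0.016 0.006 13.854938394810475
0.016 0.012 11.605930072116827
0.019 [31 30 28 28 24 23 29 43 47 37 25 24 29 32 31 29]
0.021 [38 35 30 33 34 39 52 60 60 47 35 33 36 36 39 41]
0.023 [61 59 54 48 56 59 68 72 72 65 59 56 58 55 57 58]
wheel on spindle lobe 40.858723095080705
```

Call:
drive_tool:
  offset:
    - [0,-0.05,0.8]
    - [0,0,0.9]
    - [0,0,0.9]
    - [0,0,0.7]
    - [0,0,0.3]
    - [0,0,0]
    - [0,0,0]
    - [0,0,0]
    - [0,0,0]
    - [0,0,0]
  turn:
    - [0,0,0]
    - [0,0,0]
    - [0,0,0]
    - [0,0,0]
    - [0,0,0]
    - [0,0,0]
    - [0,0,0]
    - [0,0,0]
    - [0,0,0]
    - [0,0,0]
  hand: [0.8,0.8,0.8,0.8,0.8,0.8,0.5,0.5,0.5,0.5]
  newtons: 40

```text
time_s: 14.0
position: [0.6103, 0.3285, 0.0104]
tool_rot: [[-0.99, -0.144, 0.0], [-0.144, 0.99, 0.0], [-0.0, 0.0, -1.0]]
ft_force: [0.4, -0.2, 0.8]
grip_width: 0.0427
gripper_force: 0.0
```

The pads closed above the ring, since the tips stand back at this opening. I'll reopen and go 10 mm lower.

Call:
drive_tool:
  offset:
    - [0,0,0]
    - [0,0,0]
    - [0,0,0]
    - [0,0,0.13]
    - [0,0,0.13]
    - [0,0,0]
    - [0,0,0]
    - [0,0,0]
    - [0,0,0]
    - [0,0,0]
  turn:
    - [0,0,0]
    - [0,0,0]
    - [0,0,0]
    - [0,0,0]
    - [0,0,0]
    - [0,0,0]
    - [0,0,0]
    - [0,0,0]
    - [0,0,0]
    - [0,0,0]
  hand: [0.85,0.85,0.85,0.85,0.85,0.45,0.45,0.45,0.45,0.45]
  newtons: 40

```text
time_s: 15.25
position: [0.6102, 0.3284, -0.0003]
tool_rot: [[-0.99, -0.144, 0.0], [-0.144, 0.99, -0.0], [-0.0, -0.0, -1.0]]
ft_force: [-0.6, -0.3, 0.4]
grip_width: 0.0481
gripper_force: 41.2
```

Call:
drive_tool:
  offset:
    - [0,0,-0.3]
    - [0,0,-0.8]
    - [0,0,-1]
    - [0,0,-1]
    - [0,0,-0.4]
    - [0,0,0]
    - [0,0,0]
    - [0,0,0]
    - [0,0,0]
    - [0,0,0]
  turn:
    - [0,0,0]
    - [0,0,0]
    - [0,0,0]
    - [0,0,0.67]
    - [0,0,1]
    - [0,0,1]
    - [0,0,1]
    - [0,0,1]
    - [0,0,1]
    - [0,0,0]
  hand: [0.45,0.45,0.45,0.45,0.45,0.45,0.45,0.45,0.45,0.45]

```text
time_s: 16.5
position: [0.6102, 0.3285, 0.1405]
tool_rot: [[-0.901, 0.433, 0.001], [0.433, 0.901, 0.0], [-0.001, 0.001, -1.0]]
ft_force: [0.3, -0.2, -0.5]
grip_width: 0.0482
gripper_force: 41.4
```

```bash
python3 - <<'E'
from h import *
go(.652,-.0394,.135,154.3)
for cam in('top','scene'): cv2.imwrite(f'pics/s1_{cam}.png',get_image(cam))
p=np.array(observe()['position']);p[2]+=.012
T=[patch(c,cv2.imread(f'pics/s1_{c}.png'),p,.05,390) for c in('top','scene')]
cv2.imwrite('pics/c5.png',np.hstack(T))
E
```

```text
t 16.5 pos [0.6102 0.3285 0.1405] phi 154.32 w 0.0482 f [ 0.3 -0.2 -0.5] tilt [0.0007 0.0002]
units [-4.926 -7.836  0.137] turnz 0.004
```

View pics/c5.png

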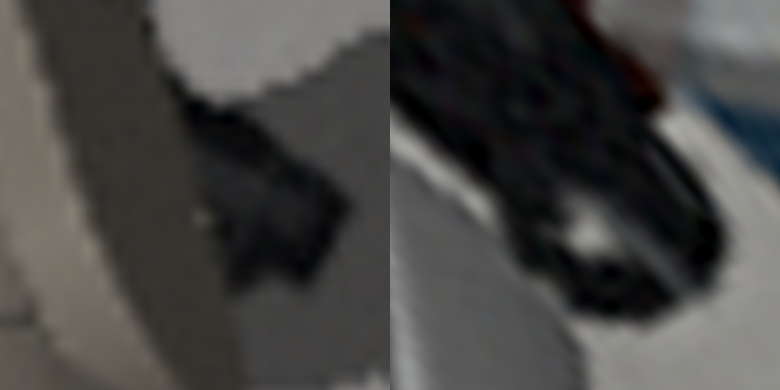

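The spacer is held level. On to the spindle.

Call:
drive_tool:
  offset:
    - [-0.616,-0.98,0]
    - [-0.616,-0.98,0]
    - [-0.616,-0.98,0]
    - [-0.616,-0.98,0]
    - [-0.616,-0.98,0]
    - [-0.616,-0.98,0]
    - [-0.616,-0.98,0]
    - [-0.616,-0.98,0]
    - [0,0,0]
    - [0,0,0]
  turn:
    - [0,0,0]
    - [0,0,0]
    - [0,0,0]
    - [0,0,0]
    - [0,0,0]
    - [0,0,0]
    - [0,0,0]
    - [0,0,0]
    - [0,0,0]
    - [0,0,0]
  hand: [0.45,0.45,0.45,0.45,0.45,0.45,0.45,0.45,0.45,0.45]

```text
time_s: 17.85
position: [0.6515, -0.0392, 0.1398]
tool_rot: [[-0.901, 0.433, -0.0], [0.433, 0.901, 0.0], [0.0, 0.0, -1.0]]
ft_force: [-0.4, -0.1, -1.2]
grip_width: 0.0481
gripper_force: 41.4
```

```bash
python3 - <<'E'
from h import *
go(.652,-.0394,.110,154.3)
E
```

```text
t 17.85 pos [ 0.6515 -0.0392  0.1398] phi 154.32 w 0.0481 f [-0.4 -0.1 -1.2] tilt [-0.      0.0003]
units [-0.013  0.     0.746] turnz 0.003
```

Call:
drive_tool:
  offset:
    - [-0.013,0,0.3]
    - [0,0,0.3]
    - [0,0,0.1]
    - [0,0,0.05]
    - [0,0,0.05]
    - [0,0,0.05]
    - [0,0,0.05]
    - [0,0,0]
    - [0,0,0]
    - [0,0,0]
  turn:
    - [0,0,0]
    - [0,0,0]
    - [0,0,0]
    - [0,0,0]
    - [0,0,0]
    - [0,0,0]
    - [0,0,0]
    - [0,0,0]
    - [0,0,0]
    - [0,0,0]
  hand: [0.45,0.45,0.45,0.45,0.45,0.45,0.45,0.45,0.45,0.45]

```text
time_s: 19.1
position: [0.6521, -0.0399, 0.1038]
tool_rot: [[-0.901, 0.434, 0.0], [0.434, 0.901, -0.0], [-0.0, 0.0, -1.0]]
ft_force: [0.1, -0.5, -0.0]
grip_width: 0.0483
gripper_force: 41.4
```

```bash
python3 - <<'E'
from h import *
go(.652,-.0394,.084,154.3);print(np.round(observe()['wrist_torque'],3))
E
```

```text
t 19.1 pos [ 0.6521 -0.0399  0.1038] phi 154.27 w 0.0483 f [ 0.1 -0.5 -0. ] tilt [ 0.0002 -0.0001]
units [0.008 0.009 0.495] turnz -0.005
[ 0.017 -0.005  0.016]
```

Engaged 6 mm with no force. Running it down.

Call:
drive_tool:
  offset:
    - [0,0,0.1]
    - [0,0,0.1]
    - [0,0,0.1]
    - [0,0,0.1]
    - [0,0,0.1]
    - [0,0,0.03]
    - [0,0,0.03]
    - [0,0,0.03]
    - [0,0,0]
    - [0,0,0]
  turn:
    - [0,0,0]
    - [0,0,0]
    - [0,0,0]
    - [0,0,0]
    - [0,0,0]
    - [0,0,0]
    - [0,0,0]
    - [0,0,0]
    - [0,0,0]
    - [0,0,0]
  hand: [0.45,0.45,0.45,0.45,0.45,0.45,0.45,0.45,0.45,0.45]

```text
time_s: 20.35
position: [0.6523, -0.0399, 0.0835]
tool_rot: [[-0.901, 0.434, 0.003], [0.434, 0.901, -0.001], [-0.003, 0.0, -1.0]]
ft_force: [-9.3, 2.1, 21.1]
grip_width: 0.0478
gripper_force: 43.5
```

Seated on the wheel: z is as predicted and it carries 21 N. Releasing and retreating.

Call:
drive_tool:
  offset:
    - [0,0,-0.04]
    - [0,0,0]
    - [0,0,0]
    - [0,0,0]
    - [0,0,-0.4]
    - [0,0,-0.8]
    - [0.3,0.2,-0.8]
    - [0.85,0.53,0]
    - [0.85,0.53,0]
    - [0.85,0.53,0]
  turn:
    - [0,0,0]
    - [0,0,0]
    - [0,0,0]
    - [0,0,0]
    - [0,0,0]
    - [0,0,0]
    - [0,0,0]
    - [0,0,0]
    - [0,0,0]
    - [0,0,0]
  hand: [0.45,0.75,0.75,0.75,0.75,0.75,0.75,0.75,0.75,0.75]

```text
time_s: 21.6
position: [0.58, 0.0751, 0.163]
tool_rot: [[-0.901, 0.434, 0.002], [0.434, 0.901, -0.0], [-0.001, 0.001, -1.0]]
ft_force: [1.3, -0.0, -0.5]
grip_width: 0.0642
gripper_force: 0.0
```

Call:
drive_tool:
  offset:
    - [0.85,0.53,0]
    - [0.85,0.53,0]
    - [0.85,0.53,0]
    - [0.85,0.53,0]
    - [0.85,0.53,0]
    - [0.85,0.53,0]
    - [0.85,0.53,0.3]
    - [0,0,0.6]
    - [0,0,0.6]
    - [0,0,0]
  turn:
    - [0,0,0]
    - [0,0,0]
    - [0,0,0]
    - [0,0,0]
    - [0,0,0]
    - [0,0,0]
    - [0,0,0]
    - [0,0,0]
    - [0,0,0]
    - [0,0,0]
  hand: [0.75,0.75,0.75,0.75,0.75,0.75,0.75,0.75,0.75,0.75]

```text
time_s: 22.85
position: [0.4301, 0.311, 0.1014]
tool_rot: [[-0.901, 0.434, -0.002], [0.434, 0.901, -0.001], [0.001, -0.002, -1.0]]
ft_force: [1.1, -0.1, -0.0]
grip_width: 0.0642
gripper_force: 0.0
```

```bash
python3 - <<'E'
from h import *
go(.4277,.3127,.006,None)
for cam in('top','scene'): cv2.imwrite(f'pics/n1_{cam}.png',get_image(cam))
T=[patch(c,cv2.imread(f'pics/n1_{c}.png'),[.652,-.04,.09],.065,390) for c in('top','scene')]
cv2.imwrite('pics/c6.png',np.hstack(T))
E
```

```text
t 22.85 pos [0.4301 0.311  0.1014] phi 154.27 w 0.0642 f [ 1.1 -0.1 -0. ] tilt [-0.0019 -0.0008]
units [0.069 0.015 2.386] turnz 0
```

View pics/c6.png

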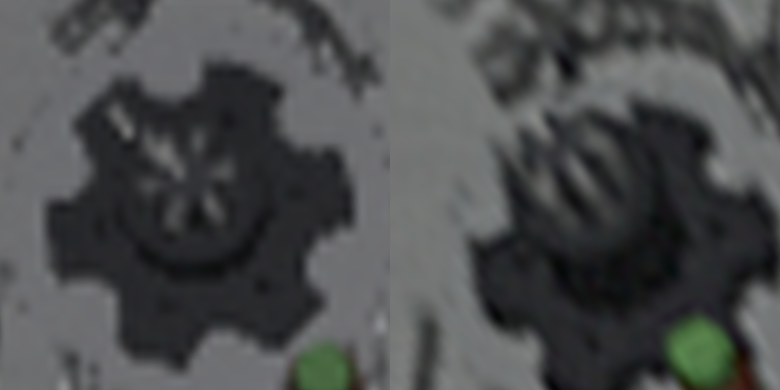

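The view shows the wheel and spacer on the spindle with the white lines in one direction (line at pixel 120,120 to 170,160). Now to grasp the narrow wheel.

Call:
drive_tool:
  offset:
    - [0.07,0.015,0.5]
    - [0,0,0.8]
    - [0,0,0.7]
    - [0,0,0.38]
    - [0,0,0]
    - [0,0,0]
    - [0,0,0]
    - [0,0,0]
    - [0,0,0]
    - [0,0,0]
  turn:
    - [0,0,0]
    - [0,0,0]
    - [0,0,0]
    - [0,0,0]
    - [0,0,0]
    - [0,0,0]
    - [0,0,0]
    - [0,0,0]
    - [0,0,0]
    - [0,0,0]
  hand: [0.75,0.75,0.75,0.75,0.75,0.4,0.4,0.4,0.4,0.4]
  newtons: 40

```text
time_s: 24.2
position: [0.4289, 0.3132, 0.008]
tool_rot: [[-0.901, 0.434, 0.002], [0.434, 0.901, 0.001], [-0.002, 0.002, -1.0]]
ft_force: [-0.7, -0.9, 5.6]
grip_width: 0.0417
gripper_force: 40.1
```

```bash
python3 - <<'E'
from h import *
go(.6523,-.0399,.14,203.6)
E
```

```text
t 24.2 pos [0.4289 0.3132 0.008 ] phi 154.27 w 0.0417 f [-0.7 -0.9  5.6] tilt [0.0023 0.0009]
units [-8.868 -5.521 -3.294] turnz -8.221
```

Call:
drive_tool:
  offset:
    - [0,0,-0.4]
    - [0,0,-1]
    - [0,0,-1]
    - [0,0,-1]
    - [-0.887,-0.552,0]
    - [-0.887,-0.552,0]
    - [-0.887,-0.552,0]
    - [-0.887,-0.552,0]
    - [-0.887,-0.552,0]
    - [-0.887,-0.552,0]
  turn:
    - [0,0,0]
    - [0,0,0]
    - [0,0,0]
    - [0,0,0]
    - [0,0,0]
    - [0,0,0]
    - [0,0,0]
    - [0,0,0]
    - [0,0,0]
    - [0,0,0]
  hand: [0.4,0.4,0.4,0.4,0.4,0.4,0.4,0.4,0.4,0.4]

```text
time_s: 25.45
position: [0.5631, 0.0999, 0.1435]
tool_rot: [[-0.901, 0.434, 0.001], [0.434, 0.901, 0.0], [-0.001, 0.001, -1.0]]
ft_force: [1.0, -0.5, -1.4]
grip_width: 0.042
gripper_force: 41.1
```

Call:
drive_tool:
  offset:
    - [-0.887,-0.552,0]
    - [-0.887,-0.552,0]
    - [-0.887,-0.552,0]
    - [-0.887,-0.552,0]
    - [0,0,0]
    - [0,0,0]
    - [0,0,0]
    - [0,0,0]
    - [0,0,0]
    - [0,0,0]
  turn:
    - [0,0,0]
    - [0,0,0]
    - [0,0,0]
    - [0,0,-1]
    - [0,0,-1]
    - [0,0,-1]
    - [0,0,-1]
    - [0,0,-1]
    - [0,0,-1]
    - [0,0,-1]
  hand: [0.4,0.4,0.4,0.4,0.4,0.4,0.4,0.4,0.4,0.4]

```text
time_s: 26.7
position: [0.6519, -0.04, 0.1434]
tool_rot: [[-0.959, -0.283, 0.001], [-0.283, 0.959, -0.0], [-0.001, -0.0, -1.0]]
ft_force: [-0.2, -0.2, -1.1]
grip_width: 0.0421
gripper_force: 41.1
```

```bash
python3 - <<'E'
from h import *
go(.6523,-.0399,.118,203.6)
E
```

```text
t 26.7 pos [ 0.6519 -0.04    0.1434] phi -163.53 w 0.0421 f [-0.2 -0.2 -1.1] tilt [ 0.0008 -0.0002]
units [-0.009  0.     0.636] turnz -1.189
```

Call:
drive_tool:
  offset:
    - [-0.01,0,0.2]
    - [0,0,0.2]
    - [0,0,0.1]
    - [0,0,0.05]
    - [0,0,0.05]
    - [0,0,0.05]
    - [0,0,0.05]
    - [0,0,0.05]
    - [0,0,0]
    - [0,0,0]
  turn:
    - [0,0,-0.6]
    - [0,0,-0.6]
    - [0,0,0]
    - [0,0,0]
    - [0,0,0]
    - [0,0,0]
    - [0,0,0]
    - [0,0,0]
    - [0,0,0]
    - [0,0,0]
  hand: [0.4,0.4,0.4,0.4,0.4,0.4,0.4,0.4,0.4,0.4]

```text
time_s: 27.95
position: [0.6524, -0.0398, 0.1124]
tool_rot: [[-0.917, -0.398, -0.0], [-0.398, 0.917, 0.0], [-0.0, 0.0, -1.0]]
ft_force: [1.6, 1.3, -2.5]
grip_width: 0.0418
gripper_force: 41.0
```

```bash
python3 - <<'E'
from h import *
go(.6523,-.0399,.104,203.6);print(np.round(observe()['wrist_torque'],3))
E
```

```text
t 27.95 pos [ 0.6524 -0.0398  0.1124] phi -156.53 w 0.0418 f [ 1.6  1.3 -2.5] tilt [-0.      0.0002]
units [ 0.004 -0.001  0.211] turnz -0.022
[ 0.149 -0.131  0.013]
```

Engaged 6 mm. Pressing home.

Call:
drive_tool:
  offset:
    - [0,0,0.05]
    - [0,0,0.05]
    - [0,0,0.05]
    - [0,0,0.05]
    - [0,0,0.04]
    - [0,0,0.04]
    - [0,0,0.03]
    - [0,0,0]
    - [0,0,0]
    - [0,0,0]
  turn:
    - [0,0,0]
    - [0,0,0]
    - [0,0,0]
    - [0,0,0]
    - [0,0,0]
    - [0,0,0]
    - [0,0,0]
    - [0,0,0]
    - [0,0,0]
    - [0,0,0]
  hand: [0.4,0.4,0.4,0.4,0.4,0.4,0.4,0.4,0.4,0.4]

```text
time_s: 29.2
position: [0.6529, -0.0398, 0.1039]
tool_rot: [[-0.917, -0.398, 0.004], [-0.398, 0.917, -0.001], [-0.003, -0.002, -1.0]]
ft_force: [-6.7, 4.0, 22.1]
grip_width: 0.0419
gripper_force: 43.3
```

```bash
python3 - <<'E'
from h import *
go(.6523,-.0399,.104,203.6);print(np.round(observe()['wrist_torque'],3))
# lever: points from initial/later picture
t=cv2.imread('pics/n1_top.png');s=cv2.imread('pics/n1_scene.png')
T=[cv2.resize(patch(c,im,[.63,.10,z],.075,390),(390,390)) for c,im,z in(('top',t,.065),('scene',s,.065),('top',t,.104),('scene',s,.104))]
cv2.imwrite('pics/c7.png',cv2.resize(np.vstack([np.hstack(T[:2]),np.hstack(T[2:])]),(600,600)))
E
```

```text
t 29.2 pos [ 0.6529 -0.0398  0.1039] phi -156.52 w 0.0419 f [-6.7  4.  22.1] tilt [ 0.0038 -0.0006]
units [ 0.014  0.003 -0.004] turnz -0.02
[0.799 1.277 0.021]
```

View pics/c7.png

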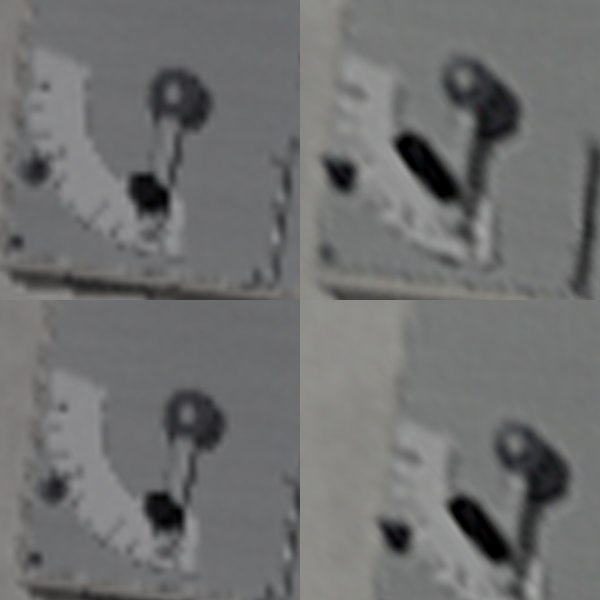

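Home at the predicted height with 22 N. From the crops at the .065 plane (0.5 mm/px, first panel):
- **Pivot:** about (0.6555, 0.0865), z 76 mm, triangulated.
- **Knob:** about (0.601, 0.093), 55 mm from the pivot against the given 54.
- **Tab:** blob pixel (35,170) gives about (0.6216, 0.1586), radius 80 mm, at a lever angle of about 1.0 rad.

I'll release the wheel and go to the knob.

Call:
drive_tool:
  offset:
    - [0,0,-0.04]
    - [0,0,0]
    - [0,0,0]
    - [0,0,-0.2]
    - [0,0,-0.7]
    - [0,0,-0.7]
    - [-0.04,0.89,0]
    - [-0.04,0.89,0]
    - [-0.04,0.89,0]
    - [-0.04,0.89,0]
  turn:
    - [0,0,0]
    - [0,0,0]
    - [0,0,0]
    - [0,0,0]
    - [0,0,0]
    - [0,0,0]
    - [0,0,0]
    - [0,0,0]
    - [0,0,0]
    - [0,0,1]
  hand: [0.4,0.7,0.7,0.7,0.7,0.7,0.7,0.6,0.6,0.6]

```text
time_s: 30.45
position: [0.6012, 0.0941, 0.1661]
tool_rot: [[-0.955, -0.298, 0.0], [-0.298, 0.955, -0.0], [-0.0, -0.0, -1.0]]
ft_force: [-0.4, -0.3, -0.2]
grip_width: 0.0511
gripper_force: 0.0
```

```bash
python3 - <<'E'
from h import *
go(.6015,.093,.085,172)
E
```

```text
t 30.45 pos [0.6012 0.0941 0.1661] phi -162.68 w 0.0511 f [-0.4 -0.3 -0.2] tilt [ 0.0004 -0.0001]
units [ 2.000e-03 -2.900e-02  2.028e+00] turnz 4.221
```

Call:
drive_tool:
  offset:
    - [0,-0.03,0]
    - [0,0,0.2]
    - [0,0,0.3]
    - [0,0,0.5]
    - [0,0,0.5]
    - [0,0,0.5]
    - [0,0,0]
    - [0,0,0]
    - [0,0,0]
    - [0,0,0]
  turn:
    - [0,0,1]
    - [0,0,1]
    - [0,0,1]
    - [0,0,1]
    - [0,0,0.2]
    - [0,0,0]
    - [0,0,0]
    - [0,0,0]
    - [0,0,0]
    - [0,0,0]
  hand: [0.55,0.55,0.55,0.55,0.55,0.55,0.55,0.1,0.1,0.1]
  newtons: 30

```text
time_s: 31.7
position: [0.6022, 0.0925, 0.0869]
tool_rot: [[-0.991, 0.134, 0.002], [0.134, 0.991, 0.0], [-0.002, 0.001, -1.0]]
ft_force: [-1.6, 3.4, 7.5]
grip_width: 0.0142
gripper_force: 29.6
```

Call:
drive_tool:
  offset:
    - [0,0,0]
    - [0,0,0]
    - [0,0,0]
    - [0,0,0]
    - [0,0,0]
    - [0,0,0]
    - [0,0,0]
    - [0,0,0]
    - [0,0,0]
    - [0,0,0]
  turn:
    - [0,0,0]
    - [0,0,0]
    - [0,0,0]
    - [0,0,0]
    - [0,0,0]
    - [0,0,0]
    - [0,0,0]
    - [0,0,0]
    - [0,0,0]
    - [0,0,0]
  hand: [0.1,0.1,0.1,0.1,0.1,0.1,0.1,0.1,0.1,0.1]

```text
time_s: 32.95
position: [0.6023, 0.0925, 0.0869]
tool_rot: [[-0.991, 0.134, 0.002], [0.134, 0.991, 0.0], [-0.002, 0.001, -1.0]]
ft_force: [-1.2, 3.1, 6.8]
grip_width: 0.0143
gripper_force: 29.6
```

```bash
python3 - <<'E'
from h import *
go(.6015,.093,.085,172)
E
```

```text
t 32.95 pos [0.6023 0.0925 0.0869] phi 172.28 w 0.0143 f [-1.2  3.1  6.8] tilt [0.0019 0.0005]
units [0.02  0.01  0.049] turnz 0.047
```

Knob held. Swinging along the arc about 48°, then checking.

Call:
drive_tool:
  offset:
    - [-0.007,0.141,0]
    - [-0.007,0.141,0]
    - [-0.007,0.141,0]
    - [-0.007,0.141,0]
    - [-0.007,0.141,0]
    - [-0.007,0.141,0]
    - [-0.007,0.141,0]
    - [-0.007,0.141,0]
    - [0,0,0]
    - [0,0,0]
  turn:
    - [0,0,1]
    - [0,0,1]
    - [0,0,1]
    - [0,0,1]
    - [0,0,1]
    - [0,0,1]
    - [0,0,1]
    - [0,0,1]
    - [0,0,0]
    - [0,0,0]
  hand: [0.1,0.1,0.1,0.1,0.1,0.1,0.1,0.1,0.1,0.1]

```text
time_s: 34.2
position: [0.6257, 0.1295, 0.0869]
tool_rot: [[-0.563, 0.826, 0.003], [0.827, 0.563, -0.0], [-0.002, 0.002, -1.0]]
ft_force: [-0.0, 1.9, 4.7]
grip_width: 0.0146
gripper_force: 29.5
```

```bash
python3 - <<'E'
from h import *
go(.6015,.093,.085,172)
P=np.array([.6023,.0925]);p=np.array(observe()['position'])[:2]
d=np.hypot(*(p-P));print('chord',d,'deg',2*np.rad2deg(np.arcsin(d/2/.054)))
# pivot from the two points at radius 54
m=(p+P)/2;h=np.sqrt(.054**2-d*d/4);n=np.array([p-P])[0]/d;c=m+h*np.array([n[1],-n[0]]);print('pivot',c,np.rad2deg(np.arctan2(*(P-c)[::-1])),np.rad2deg(np.arctan2(*(p-c)[::-1])))
E
```

```text
t 34.2 pos [0.6257 0.1295 0.0869] phi 124.26 w 0.0146 f [-0.   1.9  4.7] tilt [ 0.0028 -0.    ]
units [-0.414 -1.013  0.047] turnz -7.957
chord 0.04375757217436303 deg 47.80264698730805
pivot [0.65572319 0.08462837] 171.6180730671506 123.81542607984255
```

Call:
drive_tool:
  offset:
    - [-0.007,0.141,0]
    - [0,0.047,0]
    - [0,0,0]
    - [0,0,0]
    - [0,0,0]
    - [0,0,0]
    - [0,0,0]
    - [0,0,-0.4]
    - [0,0,-0.8]
    - [0,0,-0.8]
  turn:
    - [0,0,1]
    - [0,0,0.33]
    - [0,0,0]
    - [0,0,0]
    - [0,0,0]
    - [0,0,0]
    - [0,0,0]
    - [0,0,0]
    - [0,0,0]
    - [0,0,0]
  hand: [0.1,0.1,0.1,0.1,0.5,0.5,0.5,0.5,0.5,0.5]

```text
time_s: 35.45
position: [0.6314, 0.1333, 0.1678]
tool_rot: [[-0.443, 0.897, 0.001], [0.897, 0.443, -0.0], [-0.0, 0.001, -1.0]]
ft_force: [-1.0, -0.8, 0.2]
grip_width: 0.0429
gripper_force: 0.0
```

Call:
drive_tool:
  offset:
    - [-0.64,-0.83,0]
    - [-0.64,-0.83,0]
    - [-0.64,-0.83,0]
    - [-0.64,-0.83,0]
    - [-0.64,-0.83,0]
    - [-0.64,-0.83,0]
    - [-0.64,-0.83,0]
    - [-0.64,-0.83,0]
    - [0,0,0]
    - [0,0,0]
  turn:
    - [0,0,0]
    - [0,0,0]
    - [0,0,0]
    - [0,0,0]
    - [0,0,0]
    - [0,0,0]
    - [0,0,0]
    - [0,0,0]
    - [0,0,0]
    - [0,0,0]
  hand: [0.5,0.5,0.5,0.5,0.5,0.5,0.5,0.5,0.5,0.5]

```text
time_s: 36.7
position: [0.4842, -0.1678, 0.1665]
tool_rot: [[-0.443, 0.897, 0.001], [0.897, 0.443, -0.0], [-0.001, 0.001, -1.0]]
ft_force: [0.0, 0.6, 0.0]
grip_width: 0.0429
gripper_force: 0.0
```

```bash
python3 - <<'E'
from h import *
go(.616,.131,.16,None)
for cam in('top','scene'): cv2.imwrite(f'pics/l1_{cam}.png',get_image(cam))
t=cv2.imread('pics/l1_top.png');s=cv2.imread('pics/l1_scene.png')
T=[patch(c,im,[.635,.115,z],.06,400) for c,im,z in(('top',t,.065),('scene',s,.065))]
W=[patch(c,im,[.652,-.04,.10],.08,400) for c,im in(('top',t),('scene',s))]
cv2.imwrite('pics/c8.png',cv2.resize(np.vstack([np.hstack(T),np.hstack(W)]),(600,600)))
E
```

```text
t 36.7 pos [ 0.4842 -0.1678  0.1665] phi 116.28 w 0.0429 f [0.  0.6 0. ] tilt [ 0.001  -0.0004]
units [5.239 6.261 0.162] turnz 0
```

View pics/c8.png

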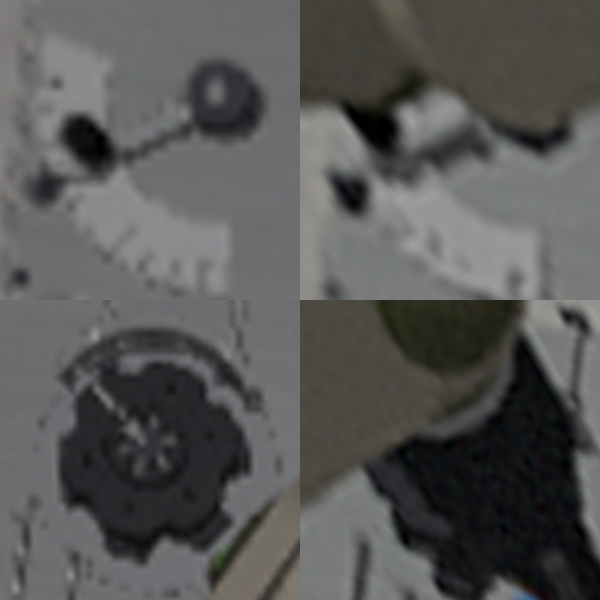

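The top view shows all three parts stacked and aligned, with the white lines continuous from (90,375) to (150,440). The pointer is almost at the tab: knob (88,143), tab (42,187). I've used my 10 pictures, so I'll measure the residual numerically.

```bash
python3 - <<'E'
from h import *
np.set_printoptions(linewidth=170)
g=gray(cv2.imread('pics/l1_top.png'));g0=gray(cv2.imread('pics/n1_top.png'));c=[.6557,.0855]
A=np.arange(100,132,2)
print('yaw',A)
for z in(.065,):
  for r in(.058,.062,.064,.066,.068,.070,.072,.074,.076,.078,.080,.082):
    s=polar('top',g,[*c,z],r)[A];s0=polar('top',g0,[*c,z],r)[A];print(int(r*1000),s.astype(int),'|',(s-s0).astype(int))
# blob centroid of the tab in both pictures and of the knob
for n,im in(('before',g0),('after',g)):
    P=patch('top',im,[.6216,.1586,.065],.008,65);w=np.clip(90-P,0,None);yy,xx=np.mgrid[0:65,0:65];x=.6216+.008-.00025*(w*yy).sum()/w.sum();y=.1586+.008-.00025*(w*xx).sum()/w.sum()
    print(n,'tab',x,y,np.hypot(x-c[0],y-c[1]),np.rad2deg(np.arctan2(y-c[1],x-c[0])))
P=patch('top',g,[.632,.134,.104],.015,121);w=(P<45)*1.;yy,xx=np.mgrid[0:121,0:121];x=.632+.015-.00025*(w*yy).sum()/w.sum();y=.134+.015-.00025*(w*xx).sum()/w.sum();print('knob blob',x,y,w.sum()*.0625)
# pivot cap circles: dark disc
P=patch('top',g,[.6557,.0855,.065],.02,161);w=cv2.GaussianBlur(P,(0,0),3)<85
k,l,st,ce=cv2.connectedComponentsWithStats(w.astype(np.uint8));i=1+np.argmax(st[1:,4]);print('pivot disc',.6557+.02-.00025*ce[i][1],.0855+.02-.00025*ce[i][0],st[i]*.25)
E
```

```text
yaw [100 102 104 106 108 110 112 114 116 118 120 122 124 126 128 130]
58 [ 14  13  14  17  16  11   6  13  21  32  46  66  86 119 135 138] | [-124 -124 -123 -120 -121 -126 -131 -125 -117 -106  -92  -71  -51  -18   -2    0]
62 [ 29  16  16  17  21  19  30  50  71  78  79  94 121 140 141 136] | [-109 -121 -121 -120 -115 -117  -96  -71  -56  -56  -58  -43  -16    2    4    0]
64 [ 55  32  25  27  42  55  71  85  98 101  89 108 134 143 138 137] | [ -83 -105 -111 -110  -95  -80  -50  -22  -15  -26  -48  -30   -3    5    0    0]
66 [ 88  61  52  61  82 100 108 115 116 104  95 120 141 140 138 137] | [-50 -74 -79 -67 -53 -37 -21  -1   3 -23 -43 -16   5   1  -1   0]
68 [121 101  89  95 112 127 127 123 110  94 105 130 132 133 138 138] | [-16 -32 -34 -22 -19 -11  -7   3  -8 -39 -34  -1   5   0  -1   0]
70 [133 126 113 115 134 133 121 124  97  86 122 137 120 128 138 138] | [ -3  -6  -7  -1   0  -4  -1  22 -11 -44 -17   5   2   0  -1   0]
72 [140 138 123 119 135 135 122 114  76  72 119 135 118 123 140 138] | [  3   6   3   0  -1  -1   5  25 -20 -42  -3   4   0   0  -1   0]
74 [132 128 118 120 127
[... 205 characters left out ...]
3  0  0 -2  0  0  0  0  0  0]
78 [105 108 107 110 107  89  71  48  33  40  57 100 118 110 114 116] | [ 0  0  0  0 -1 -2 -1  1  3  0  0  0  0  1  0  0]
80 [ 92 100 105 109 111 107  85  53  36  36  50  93 115 108 108 106] | [ 0  0  0  0  0  0  0  1  0 -1 -1 -1  0  0  0  0]
82 [ 98 105 109 112 111 111  94  65  46  41  58  92 109 109 109 106] | [0 0 0 0 0 0 0 0 0 0 0 0 0 0 0 0]
before tab 0.6198393912611264 0.1569163949995514 0.07991423361238298 116.66278855676994
after tab 0.6199262912594539 0.15673313065643923 0.0797114617866889 116.66607952633841
knob blob 0.6278110111505322 0.13080587937151547 246.625
pivot disc 0.6536180158908628 0.08574306648677012 [   0.      4.5    37.25   33.5  3335.25]
```

```bash
python3 - <<'E'
from h import *
np.set_printoptions(linewidth=190)
g=gray(cv2.imread('pics/l1_top.png'));g0=gray(cv2.imread('pics/n1_top.png'));c=[.6557,.0852]
for A in(np.arange(160,188,2),np.arange(104,130,2)):
  print(A)
  for r in(.024,.030,.036,.042,.066,.068,.070,.072):
    z=.070;s=polar('top',g,[*c,z],r)[A];s0=polar('top',g0,[*c,z],r)[A];print(int(r*1000),s0.astype(int),s.astype(int))
E
```

```text
[160 162 164 166 168 170 172 174 176 178 180 182 184 186]
24 [105 109 112 118 123 125 119 105  86  72  63  67  79  94] [109 109 109 108 108 107 108 108 109 110 111 111 111 110]
30 [109 112 114 114 114 115 114 103  88  70  59  64  79  97] [108 108 108 108 109 109 109 109 109 109 108 108 108 109]
36 [102 107 114 119 123 117  97  76  66  75  92 101 105 108] [109 110 110 110 110 110 110 110 111 111 111 111 110 109]
42 [ 39  39  58  82 104 113 109  87  66  75  98 111 111 111] [111 111 111 111 110 111 110 110 110 110 111 111 111 111]
66 [141 126 122 125 118 104  83 102 131 138 137 126 113 109] [139 138 136 136 138 137 129 124 128 137 137 126 111 108]
68 [139 136 132 118 102  93  94 108 120 136 133 119 112 110] [139 137 128 131 140 139 123 113 120 136 134 119 110 108]
70 [140 138 124 102  87  81  97 116 126 138 132 118 112 110] [140 137 118 121 139 142 121 111 126 138 133 117 110 109]
72 [142 141 124 103  88  86  96 114 137 142 133 120 112 109] [140 140 119 117 138 143 124 114 136 142 133 119 112 110]
[104 106 108 110 112 114 116 118 120 122 124 126 128]
24 [110 110 111 111 111 111 110 110 
[... 151 characters left out ...]
2 114 114 111 104  94  81  72  70]
36 [111 110 110 110 109 109 109 109 109 109 110 109 109] [112 112 112 112 115 118 118 113  98  82  68  69  82]
42 [109 110 109 109 109 109 110 110 110 110 110 110 110] [110 110 110 112 115 115 116 111  95  76  66  77  96]
66 [133 127 127 137 137 127 113 117 133 139 136 137 139] [ 65  61  76  97 112 114 117 114  95 103 130 142 139]
68 [130 117 120 137 138 127 115 124 139 137 129 128 137] [102  96 109 124 128 127 118 103  94 115 134 131 136]
70 [129 117 124 138 133 110  97 118 136 138 125 119 134] [126 113 124 138 127 123 116  85  98 134 130 120 134]
72 [126 116 127 138 129 104  83 105 115 127 128 116 134] [131 118 127 137 128 119  95  62  89 131 129 115 133]
```

The pointer and tab agree to within about 1°, from both the camera and the tracked knob position. That is below what a re-grasp would improve, so I'm handing the job in.

```bash
python3 -c "
from rig import env
print(env.close_job())"
```

```text
the job is handed in; nothing more can be done
None
```

The wide wheel, spacer and narrow wheel are on the spindle, keyed and pressed home in that order; the lever pointer is within about 1° of the format tab, and the job was handed in at about 37 s.

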